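# Rock the ball feeder's seesaw gate and feed the other tray

## Robot

A 7-joint arm with a two-finger parallel gripper is mounted at the origin on the work surface. World frame = base frame: x ahead of the robot, y to its left, z up, the work surface at z = 0. Lengths are in m, angles in degrees, forces in N, time in s.
With the tool pointing down it reaches from about 0.425 to 0.875 m from the base axis. Payload 4.7 kg.
Tool frame: the origin (TCP) lies midway between the tips of the shut fingers; the grasp point (between the pads) lies 19 mm behind it; z points along the fingers, y is the line along which they close (so a half turn about z gives the same grasp; the last joint's range is limited). The gripper opens to 87 mm and grips with 3 to 60 N. Pads are 19 mm wide; open, the fingers measure 117 mm over their backs; the gripper's body (75 mm by 190 mm) begins 51 mm behind the grasp point.
Start: joints at [70.193, 18.392, -4.016, 83.108, 1.295, 78.541, -3.26], TCP at [0.229, -0.608, 0.223] pointing down, gripper open.
Joint ranges: [-163.93, 163.93], [-17.29, 119.83], [-79.2, 71.16], [3.27, 140.29], [-89.18, 269.18], [5.43, 117.66], [-154.24, 154.24]. Speed limits (degrees/s): [147.25, 147.25, 180, 180, 180, 180, 180].

## Interface

Orientations are given as [roll, pitch, yaw] about the fixed x, y, z axes, in that order (R = Rz(yaw) Ry(pitch) Rx(roll)).
In Python, from cell import env, viewer, boxes_of, masks_of gives the robot as it stands. The module is installed in compiled form; this text tells all that it offers.
- The arm moves only by the tool apply_moves, never from a script. Its argument "moves" is a list of rows, each a list of 7 numbers: the shift along the tool's x, y, z scaled (see below), then the turn, a rotation vector about the tool's x, y, z scaled (see below), then the opening, from 0 (shut) to 1 (fully open). A call has 1 to 20 rows; each row is the pose to reach, as a shift and turn from the pose commanded when the call began, along the tool's axes at that moment; what a row does not reach only later rows make up. The controller multiplies each number of a shift by 0.2 m and each number of a turn by 1.5 rad. A row lasts 1/10 s, in which the tool goes at most 50 mm and 8.59 degrees, less where a joint would pass 70% of its speed; a pose out of reach is approached as far as the arm can. A call with a number of a shift or a turn outside -1 to 1 is refused whole. A call with a gripper value outside its range is refused whole. The fingers move at their own pace and stop on an object; "grip_force" is the grip in N (left out, the last holds). Time passes only in rows, so rows that repeat a pose let the fingers close. It gives the time, the measured TCP pose, the force, the opening and the grip force at its end, in the units of the state.
- env.get_obs(): the state, without advancing time (a new reading comes with each control period).
- viewer.read_camera(name): name is "scene" or "side" or "wrist"; returns the picture (420x560x3 uint8, red, green, blue); there is no depth.
- viewer.get_calibration(name): a dict with "fov_y" (degrees; the focal length in pixels is half the picture's height over the tangent of half this angle, whatever the lens; pixels are square), "cx", "cy" (the principal point, pixels), "position" and "orientation" of the camera in the world. Camera axes: x right, y up, looking along -z (the intrinsics and any distortion apply to the point x, -y, -z); pixel columns grow to the right and rows downward; lengths in m; the calibration is good to about 2 mm. The wrist camera is an equidistant fisheye: a pixel r from the principal point sees the ray r / f radians off the axis. A picture is of the moment at which its call begins: read the wrist's pose just before it. get_calibration takes no time and is no camera call; for the wrist camera it gives the pose at the moment of the call.
- env.sign_off(): hands the job in; it is judged then, once.
Trained networks look in the newest picture that a camera, given by its name, has taken for a name from the list of things; names that differ only in an ending like _2 or _b are one class to them, and where a whole thing is asked for, a point or a joint stands for the part that bears it (a point fixed in the world has none). Each returns a list of dicts, best first, with "conf" (0 to 1); they miss things now and then, are a little off and sometimes report something else, mostly with a low value. They report only what shows in the picture. A call takes as long as a camera call.
- boxes_of(camera, target): "location" ([column, row] in pixels, amid what is visible of it).
- masks_of(camera, target): "pixels" (420x560 bool, what is visible of it) and "location" ([column, row] in pixels, amid what is visible of it).
The state is a dict: "time_s": time; "qpos": joint angles; "joint_velocities": joint speeds; "effort": joint torques, N m; "tool_pos": TCP position; "tool_rot": TCP orientation; "force": force on the tool from outside, world axes, zero at the start; "wrist_torque": the same for the moment, N m; "grip_width": finger opening in m; "grasp_force": force on a finger pad.
Only numpy, scipy, OpenCV 4.12 (cv2) and the standard library are available. Lean on these libraries where they do the work, as an engineer would, in place of code of your own. Each camera call takes 0.05 s, during which the arm holds its last target. There are 200 camera calls.

## Task

The ball feeder on the optical table is set to fill its right-hand tray (right as the robot sees it). With the fingertips, press the raised left end of its seesaw gate down until it has rocked fully over, then push the shutter's upright tab sideways, to the left, as far as it goes, so that all three steel balls roll down the left chute into the left tray. Only push: do not touch the balls or lift anything, leave the gate rocked over, and leave the vial, jar, screwdriver and slide box where they are.

Things in the scene. Friction and masses are not known exactly. Their poses are not given: they have to be found in the camera images.
- feeder: Fixed ball feeder on a dark steel base 440 mm wide (y), 10 mm thick. Origin: on the table under the middle of the gate's pivot; z up, +y to the left tray, -x towards the robot; turned up to 0.35 rad about z. In its frame the gate's pivot is a level line along x, 86 mm high; an upright backstop plate stands at x = -40 mm, y -40 to +40 mm, up to 123 mm high.
- lane_lip (a point): Lower lip of the feed lane, at feeder x = +12 mm, y = 0, 105 mm high, over the middle of the gate. The lane (30 mm wide, walls 16 mm high) slopes up from here at 0.2 rad towards +x for 173 mm; its top end is about 158 mm high.
- left_tray (a point): Middle of the floor of the left tray, open and black, about 16 mm above the table, at feeder y = +170 mm. Inside 102 mm (x) by 88 mm (y); outer wall 70 mm high, side walls 45 mm, inner wall 36 mm. A fixed chute 74 mm wide, its walls up to about 76 mm high, leads into it from the gate's left end (y = +88 mm).
- right_tray (a point): The same point of the right tray, at feeder y = -170 mm; the right chute and tray mirror the left ones.
- gate (a joint): The seesaw gate: a steel trough 190 mm long (y), 62 mm wide, pivoted at its middle, with two flat press pads on its robot side. Value in rad about feeder +x: positive = left end up (feeds right), negative = left end down (feeds left); stops at +0.26 and -0.26; starts at +0.18 to +0.26. It is balanced and stays where it is left; about 1 N on a pad moves it.
- shutter (a joint): The shutter: an upright steel blade across the feed lane that holds the balls, with an arm to an upright tab right of the lane. Value in m, 0 = shut, 0.032 = fully open at its stop; slides level along feeder +y (to the left). The balls run free from about 0.023. It needs about 1.5 to 3 N and stays where it is left.
- pad_left (a point): Centre of the top face of the gate's left press pad, a flat 4 mm steel plate that turns with the gate, about 68 mm (x) by 40 mm (y); at feeder x = -80 mm, y = +75 mm; 90 mm high when the gate is level, 109 mm at +0.26 rad, 71 mm at -0.26 rad. Nothing stands above it.
- pad_right (a point): The same point of the right press pad, 75 mm right of the pivot.
- tab_top (a point): Middle of the top edge of the shutter's tab, an upright steel plate 6 mm thick (y), 34 mm wide (x), 36 mm high, leaning 0.2 rad so its top is nearer the robot; at feeder x = +40 mm, y = -50 mm, 166 mm high when shut. Push its right face (-y); the space to the right of it is free. Its lower edge is at x = +47 mm, 130 mm high.
- ball1_center (a point): Centre of a bare steel ball, 20 mm across, 33 g, first (lowest) in the row waiting in the feed lane behind the shutter.
- ball2_center (a point): Centre of a bare steel ball, 20 mm across, 33 g, second in the row waiting in the feed lane behind the shutter.
- ball3_center (a point): Centre of a bare steel ball, 20 mm across, 33 g, third (highest) in the row waiting in the feed lane behind the shutter.
- vial: Capped amber glass vial, 42 mm across and 75 mm tall, standing on the table; origin at the centre of its underside. To be left alone.
- jar: White plastic jar with a black lid, 48 mm across and 50 mm tall, standing on the table; origin at the centre of its underside. To be left alone.
- driver: Screwdriver 160 mm long, lying on the table along its x axis, handle to -x. To be left alone.
- slidebox: Grey box for microscope slides with a white lid, 52 by 87 mm and 36 mm tall; origin at the centre of its underside. To be left alone.

How it is judged:
By the outcome, as a careful person would: the job done as asked, in the order asked, and still so for the second after the job is handed in, with the robot touching nothing.
It also fails if it takes over 43 s, if anything falls off the work surface, if the arm or the gripper's body presses on something with over 40 N, if the wrist force passes 120 N, or if a joint passes its speed limit or range.

## Working session

There is one attempt and no reset: what is moved stays moved. The work goes in short steps, Python scripts to look and compute and a tool call to move; the robot and the scene stay as the last step left them, time stands still between calls to the robot, and variables do not carry over. Pictures are saved under pics/ and viewed, at most 10 in all, crops included, and the job is handed in when it is done.

Besides the shell and the picture viewer there is one more tool, called after ">>>" by a JSON object that holds its "fn" and its "kwargs". apply_moves: Moves the arm, as the interface text tells. Shifts and turns lie within -1 to 1; 1 stands for 0.2 m of shift or 1.5 rad of turn. Its arguments: {"type":"object","properties":{"moves":{"type":"array","items":{"type":"array","items":{"type":"number","minimum":-1,"maximum":1}}},"grip_force":{"type":"number"}},"required":["moves"]}

```bash
mkdir -p pics
cat > h.py <<'E'
import numpy as np, cv2
from scipy.spatial.transform import Rotation as R
from cell import env, viewer, boxes_of, masks_of
def cal(n):
    c=viewer.get_calibration(n); return c
E
python3 - <<'E'
from h import *
s=env.get_obs(); print(s['time_s'],s['tool_pos'],s['tool_rot'],s['grip_width'])
ims=[]
for n in ['scene','side']:
    im=viewer.read_camera(n); print(n,viewer.get_calibration(n))
    cv2.imwrite(f'pics/{n}0.png',im[:,:,::-1])
    for t in ['gate','shutter','pad_left','pad_right','tab_top','lane_lip','left_tray','right_tray','ball1_center','ball3_center']:
        print(n,t,[(np.round(b['location']),round(b['conf'],2)) for b in boxes_of(n,t)[:3]])
E
```

```text
0.0 [ 0.22858652 -0.60786339  0.22144025] [-1.79886745e+02  9.29342719e-03  2.06160791e+01] 0.08735068879437229
scene {'fov_y': 47.434574507661345, 'cx': 277.5711520071672, 'cy': 208.66142575270285, 'position': array([1.13449305, 0.04177449, 0.82332508]), 'orientation': array([ 3.78328222e+01, -6.42631333e-02,  9.03372645e+01])}
scene gate []
scene shutter [(array([208., 237.]), 0.77)]
scene pad_left [(array([228., 220.]), 0.94)]
scene pad_right [(array([226., 220.]), 0.66)]
scene tab_top [(array([204., 237.]), 0.7)]
scene lane_lip [(array([230., 254.]), 0.67)]
scene left_tray [(array([230., 255.]), 0.32)]
scene right_tray [(array([232., 253.]), 0.61)]
scene ball1_center []
scene ball3_center [(array([208., 238.]), 0.26)]
side {'fov_y': 56.90030098319657, 'cx': 277.12812524572, 'cy': 208.4761431328887, 'position': array([0.46179358, 0.63406   , 0.70653091]), 'orientation': array([  46.00845884,   -0.83843548, -166.35442639])}
side gate [(array([287., 196.]), 0.94)]
side shutter [(array([261., 156.]), 0.67), (array([270., 207.]), 0.35)]
side pad_left [(array([240., 169.]), 0.69), (array([288., 195.]), 0.65)]
side pad_right [(array([285., 191.]), 0.89)]
side tab_top [(array([261., 157.]), 0.5)]
side lane_lip [(array([268., 208.]), 0.57)]
side left_tray [(array([270., 208.]), 0.94)]
side right_tray [(array([271., 208.]), 0.9)]
side ball1_center []
side ball3_center []
```

View pics/scene0.png

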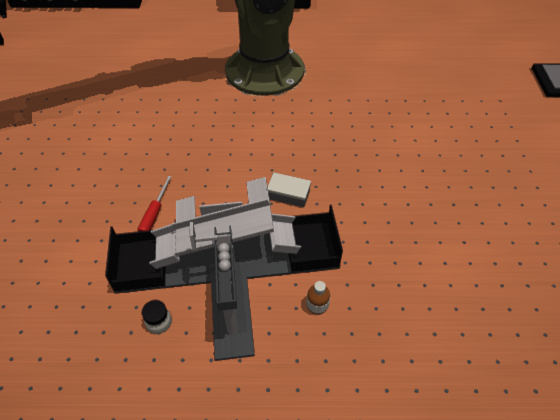

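View pics/side0.png

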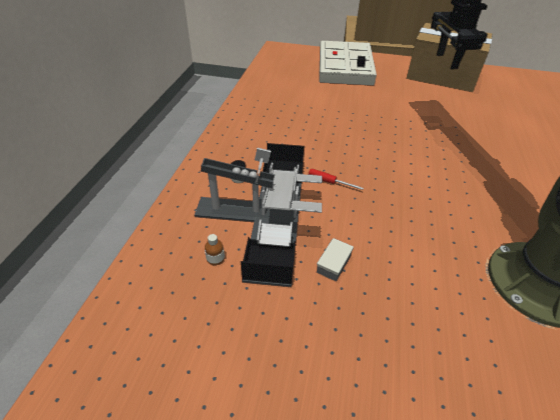

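The scene camera faces the robot, so image right is robot left: left pad at about (258,190), right pad (186,209), tab about (193,235). In the side view the left pad is at about (306,206), the right pad (306,179) and the tab (262,155). I'll enlarge both for precise points.

Run:
```python
import cv2
a=cv2.imread('pics/scene0.png')[165:365,95:355]; cv2.imwrite('pics/sc.png',cv2.resize(a,None,fx=3,fy=3,interpolation=cv2.INTER_CUBIC)[:600])
a=cv2.imread('pics/side0.png')[135:290,190:370]; cv2.imwrite('pics/sd.png',cv2.resize(a,None,fx=3.8,fy=3.8,interpolation=cv2.INTER_CUBIC)[:600])
```

```text
(no output)
```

View pics/sc.png

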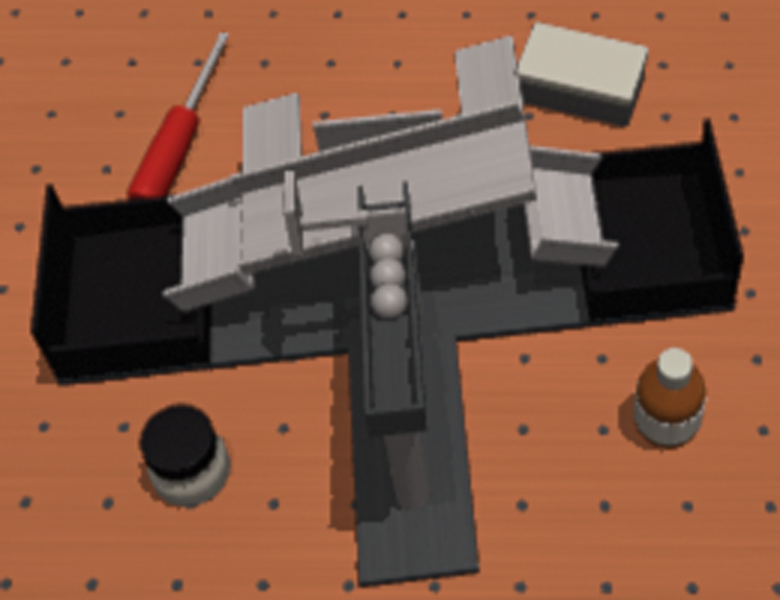

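View pics/sd.png

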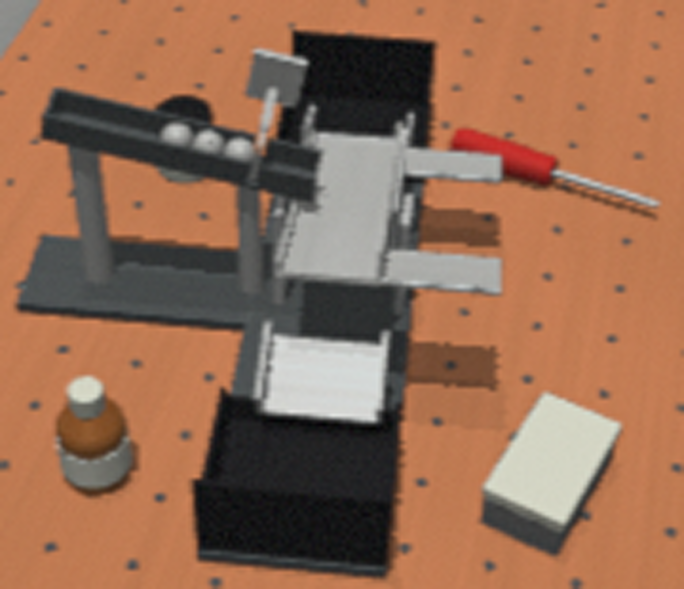

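```bash
cat >> h.py <<'E'
def proj(c,P):
    f=210/np.tan(np.radians(c['fov_y']/2))
    p=R.from_euler('xyz',c['orientation'],degrees=True).inv().apply(np.atleast_2d(P)-c['position'])
    return np.c_[c['cx']+f*p[:,0]/-p[:,2], c['cy']+f*-p[:,1]/-p[:,2]]
def world(pose,P):
    return R.from_euler('z',pose[2]).apply(np.atleast_2d(P))+[pose[0],pose[1],0]
def pad(q,x,y): return [x,y*np.cos(q)-.004*np.sin(q),.086+y*np.sin(q)+.004*np.cos(q)]
E
cat > fit.py <<'E'
from h import *
from scipy.optimize import least_squares
cs,cd=viewer.get_calibration('scene'),viewer.get_calibration('side')
S=lambda u,v:(u/3+95,v/3+165); D=lambda u,v:(u/3.8+190,v/3.8+135)
def model(q):
    o=.216
    A=[(pad(q,-.114,.055),S(457,50)),(pad(q,-.114,.095),S(514,38)),(pad(q,-.114,-.095),S(243,106)),(pad(q,-.114,-.055),S(299,95)),
     ([-.053,o,.07],S(708,122)),([.053,o,.07],S(742,257)),([-.053,-o,.07],S(48,188)),([.053,-o,.07],S(35,330)),
     ([-.04,-.04,.123],S(315,123)),([-.04,.04,.123],S(441,112)),([.023,-.05,.166],S(289,174))]
    B=[(pad(q,-.114,.055),D(500,255)),(pad(q,-.114,.095),D(501,290)),(pad(q,-.114,-.095),D(500,152)),(pad(q,-.114,-.055),D(502,178)),
     ([.053,o,.07],D(197,482)),([-.053,o,.07],D(397,490)),([.053,-o,.07],D(293,33)),([-.053,-o,.07],D(434,42)),
     ([.04,-.05,.166],D(281,57))]
    return A,B
def res(p):
    r=[]
    for c,L in zip((cs,cd),model(p[3])):
        r.append(proj(c,world(p,[a for a,_ in L]))-[b for _,b in L])
    return np.vstack(r)
s=least_squares(lambda p:res(p).ravel(),[.6,-.05,0,.22],loss='soft_l1'); p=s.x
print(p); print(np.round(res(p),1).tolist())
np.save('p.npy',p)
for n,P in dict(padL=pad(p[3],-.08,.075),tab=[.04,-.05,.166],pushpt=[.043,-.053,.15]).items(): print(n,world(p,P))
E
python3 fit.py
python3 - <<'E'
import sys; sys.path.insert(0,'.')
from h import *
for t in ['vial','jar','driver','slidebox']:
    pt=[]
    for n in ['scene','side']:
        b=boxes_of(n,t); print(t,n,[(np.round(x['location']),round(x['conf'],2)) for x in b[:1]])
E
```

```text
[ 0.62331965 -0.06007619  0.13102107  0.23839262]
[[-0.6, -1.4], [-0.4, -2.4], [0.1, -1.9], [0.1, -3.0], [0.5, 0.6], [0.1, -0.2], [0.8, 0.3], [0.0, 0.6], [-0.1, 1.5], [0.9, 1.0], [0.4, -1.5], [1.7, -0.1], [1.5, -0.5], [1.6, -0.8], [1.1, -0.9], [-2.5, -1.6], [-4.2, 1.2], [-1.2, -1.5], [-1.4, -1.2], [-1.7, -1.7]]
padL [[0.53460735 0.00078989 0.10759745]]
tab [[ 0.66950913 -0.10442178  0.166     ]]
pushpt [[ 0.67287536 -0.10700412  0.15      ]]
vial scene [(array([318., 300.]), 0.57)]
vial side [(array([209., 248.]), 0.74)]
jar scene []
jar side [(array([236., 162.]), 0.53)]
driver scene [(array([153., 216.]), 0.69)]
driver side [(array([325., 174.]), 0.69)]
slidebox scene [(array([284., 189.]), 0.89)]
slidebox side [(array([330., 261.]), 0.64)]
```

```bash
cat > go.py <<'E'
import sys
from h import *
p=np.load('p.npy'); s=env.get_obs()
t=world(p,[float(a) for a in sys.argv[1:4]])[0]
M=R.from_euler('xyz',s['tool_rot'],degrees=True)
Rt=R.from_euler('xyz',[np.pi,0,p[2]])
print(s['time_s'],'tcp',s['tool_pos'].round(4),'F',s['force'].round(1),'target',t.round(4))
print('shift',(M.inv().apply(t-s['tool_pos'])/.2).round(3),'turn',((M.inv()*Rt).as_rotvec()/1.5).round(3),
 'shift in target axes',(Rt.inv().apply(t-s['tool_pos'])/.2).round(3))
E
python3 go.py -.09 .08 .2
```

```text
1.5 tcp [ 0.2288 -0.6084  0.2226] F [ 0.3 -0.9 -0.1] target [0.5236 0.0075 0.2   ]
shift [ 2.464 -2.363  0.113] turn [0.    0.    0.153] shift in target axes [ 1.864 -2.861  0.113]
```

>>> {"fn": "apply_moves", "kwargs": {"moves": [[1, -1, 0, 0, 0, 0.153, 0], [1, -1, 0, 0, 0, 0.153, 0], [1, -1, 0, 0, 0, 0.153, 0], [1, -1, 0, 0, 0, 0.153, 0], [1, -1, 0, 0, 0, 0.153, 0], [1, -1, 0, 0, 0, 0.153, 0], [1, -1, 0, 0, 0, 0.153, 0]], "grip_force": 20}}

```text
time_s: 2.2
tool_pos: [0.3488, -0.3458, 0.2232]
tool_rot: [-180.0, -0.1, 8.0]
force: [0.3, 0.1, 0.7]
grip_width: 0.0388
grasp_force: 0.0
```

```bash
python3 go.py -.09 .08 .2
```

```text
2.2 tcp [ 0.3488 -0.3458  0.2232] F [0.3 0.1 0.7] target [0.5236 0.0075 0.2   ]
shift [ 1.11  -1.628  0.118] turn [-0.    -0.001  0.005] shift in target axes [ 1.098 -1.637  0.116]
```

>>> {"fn": "apply_moves", "kwargs": {"moves": [[0.65, -1, 0, 0, 0, 0.005, 0], [0.65, -1, 0, 0, 0, 0.005, 0], [0.65, -1, 0, 0, 0, 0.005, 0], [0.65, -1, 0, 0, 0, 0.005, 0], [0.65, -1, 0, 0, 0, 0.005, 0], [0.65, -1, 0, 0, 0, 0.005, 0]]}}

```text
time_s: 2.8
tool_pos: [0.4509, -0.1302, 0.2232]
tool_rot: [-179.9, -0.1, 7.6]
force: [-0.2, 0.5, 1.2]
grip_width: 0.001
grasp_force: 0.0
```

>>> {"fn": "apply_moves", "kwargs": {"moves": [[0.45, -0.63, 0, 0, 0, 0, 0], [0.45, -0.63, 0, 0, 0, 0, 0], [0.45, -0.63, 0, 0, 0, 0, 0], [0.45, -0.63, 0.2, 0, 0, 0, 0], [0.45, -0.63, 0.4, 0, 0, 0, 0], [0.45, -0.63, 0.4, 0, 0, 0, 0]]}}

```text
time_s: 3.4
tool_pos: [0.5185, -0.0009, 0.1375]
tool_rot: [-179.9, 0.6, 7.0]
force: [-0.9, 0.1, -1.0]
grip_width: 0.0007
grasp_force: 0.0
```

```bash
python3 go.py -.09 .08 .11
python3 - <<'E'
from h import *
a=viewer.read_camera('side')[110:310,170:430,::-1]; b=viewer.read_camera('scene')[120:320,110:370,::-1]
cv2.imwrite('pics/p1.png',cv2.resize(np.vstack([a,b]),None,fx=1.5,fy=1.5,interpolation=cv2.INTER_CUBIC))
E
```

```text
3.4 tcp [ 0.5185 -0.0009  0.1375] F [-0.9  0.1 -1. ] target [0.5236 0.0075 0.11  ]
shift [ 0.032 -0.038  0.137] turn [-0.001  0.007 -0.006] shift in target axes [ 0.031 -0.038  0.137]
```

View pics/p1.png

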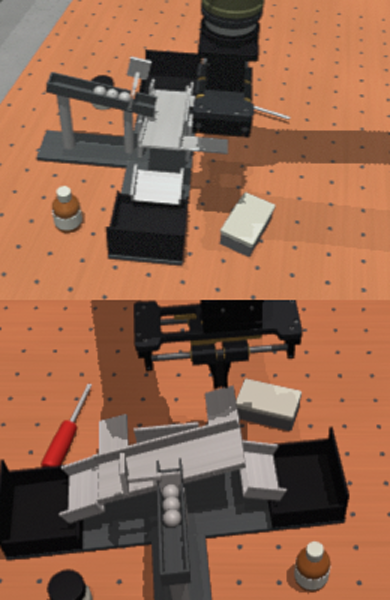

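Fingers shut and right above the left pad (scene crop (221,388) over the pad at (222,402)).

```bash
python3 go.py -.088 .08 .11
```

```text
3.5 tcp [ 0.5224 -0.0009  0.1428] F [0.2 0.5 1.1] target [0.5256 0.0077 0.11  ]
shift [ 0.022 -0.041  0.164] turn [-0.     0.001 -0.007] shift in target axes [ 0.022 -0.041  0.164]
```

>>> {"fn": "apply_moves", "kwargs": {"moves": [[0.02, -0.03, 0.1, 0, 0, 0, 0], [0.02, -0.03, 0.14, 0, 0, 0, 0], [0.02, -0.03, 0.17, 0, 0, 0, 0], [0.02, -0.03, 0.19, 0, 0, 0, 0], [0.02, -0.03, 0.21, 0, 0, 0, 0], [0.02, -0.03, 0.23, 0, 0, 0, 0], [0.02, -0.03, 0.25, 0, 0, 0, 0], [0.02, -0.03, 0.27, 0, 0, 0, 0], [0.02, -0.03, 0.29, 0, 0, 0, 0], [0.02, -0.03, 0.31, 0, 0, 0, 0], [0.02, -0.03, 0.32, 0, 0, 0, 0], [0.02, -0.03, 0.32, 0, 0, 0, 0]]}}

```text
time_s: 4.7
tool_pos: [0.5252, 0.0068, 0.078]
tool_rot: [-180.0, 0.1, 7.0]
force: [-0.8, 0.4, 0.1]
grip_width: 0.0006
grasp_force: 0.0
```

>>> {"fn": "apply_moves", "kwargs": {"moves": [[0, 0, 0.01, 0, 0, 0, 0], [0, 0, 0.02, 0, 0, 0, 0], [0, 0, 0.03, 0, 0, 0, 0], [0, 0, 0.03, 0, 0, 0, 0]]}}

```text
time_s: 5.1
tool_pos: [0.5255, 0.0069, 0.0722]
tool_rot: [-180.0, 0.0, 7.0]
force: [0.2, -0.1, 0.8]
grip_width: 0.0005
grasp_force: 0.0
```

Run:
```python
from h import *
a=viewer.read_camera('side')[130:250,220:400,::-1]; b=viewer.read_camera('scene')[150:270,150:330,::-1]
cv2.imwrite('pics/p2.png',cv2.resize(np.vstack([a,b]),None,fx=2.5,fy=2.5,interpolation=cv2.INTER_CUBIC))
```

```text
(no output)
```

View pics/p2.png

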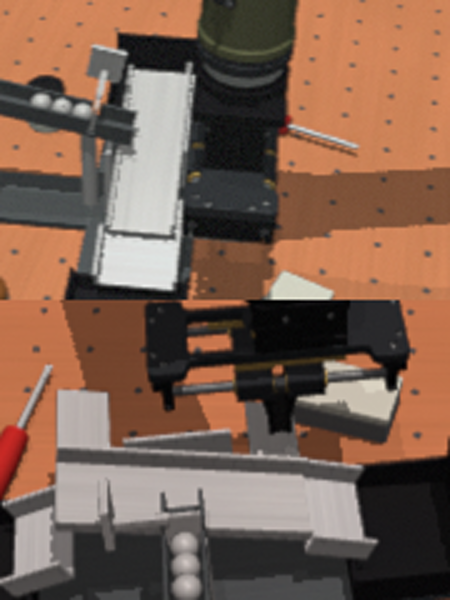

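The gate has rocked, with its left end now near the left chute; I continue until the stop shows as force.

>>> {"fn": "apply_moves", "kwargs": {"moves": [[0, 0, 0.01, 0, 0, 0, 0], [0, 0, 0.015, 0, 0, 0, 0], [0, 0, 0.02, 0, 0, 0, 0], [0, 0, 0.02, 0, 0, 0, 0]]}}

```text
time_s: 5.6
tool_pos: [0.526, 0.0069, 0.0706]
tool_rot: [179.9, -0.0, 7.0]
force: [-5.8, -0.5, 14.2]
grip_width: 0.001
grasp_force: 7.3
```

Stop reached (14 N at z 0.0706). Lift off.

>>> {"fn": "apply_moves", "kwargs": {"moves": [[0, 0, -0.2, 0, 0, 0, 0], [0, 0, -0.4, 0, 0, 0, 0], [0, 0, -0.75, 0, 0, 0, 0], [0, 0, -0.75, 0, 0, 0, 0], [0, 0, -0.75, 0, 0, 0, 0], [0, 0, -0.75, 0, 0, 0, 0]]}}

```text
time_s: 6.2
tool_pos: [0.5255, 0.0068, 0.2183]
tool_rot: [180.0, 0.0, 7.0]
force: [-1.3, 0.2, -0.3]
grip_width: 0.0003
grasp_force: 0.0
```

```bash
python3 go.py .043 -.088 .216
```

```text
6.2 tcp [0.5255 0.0068 0.2183] F [-1.3  0.2 -0.3] target [ 0.6774 -0.1417  0.216 ]
shift [0.663 0.83  0.012] turn [ 0.     0.    -0.006] shift in target axes [0.656 0.836 0.011]
```

>>> {"fn": "apply_moves", "kwargs": {"moves": [[0.66, 0.83, 0, 0, 0, -0.006, 0], [0.66, 0.83, 0, 0, 0, -0.006, 0], [0.66, 0.83, 0, 0, 0, -0.006, 0], [0.66, 0.83, 0, 0, 0, -0.006, 0], [0.66, 0.83, 0, 0, 0, -0.006, 0], [0.66, 0.83, 0, 0, 0, -0.006, 0], [0.66, 0.83, 0, 0, 0, -0.006, 0], [0.66, 0.83, 0, 0, 0, -0.006, 0]]}}

```text
time_s: 7.0
tool_pos: [0.6761, -0.1393, 0.2184]
tool_rot: [-180.0, 0.0, 7.7]
force: [0.4, -0.1, 0.5]
grip_width: 0.0002
grasp_force: 0.0
```

```bash
python3 go.py .043 -.088 .146
python3 - <<'E'
from h import *
a=viewer.read_camera('side')[110:270,200:420,::-1]; b=viewer.read_camera('scene')[130:290,120:340,::-1]
cv2.imwrite('pics/p3.png',cv2.resize(np.vstack([a,b]),None,fx=1.85,fy=1.85,interpolation=cv2.INTER_CUBIC))
E
```

```text
7.0 tcp [ 0.6761 -0.1393  0.2184] F [ 0.4 -0.1  0.5] target [ 0.6774 -0.1417  0.146 ]
shift [0.005 0.013 0.362] turn [-0.001  0.001  0.002] shift in target axes [0.005 0.013 0.362]
```

View pics/p3.png

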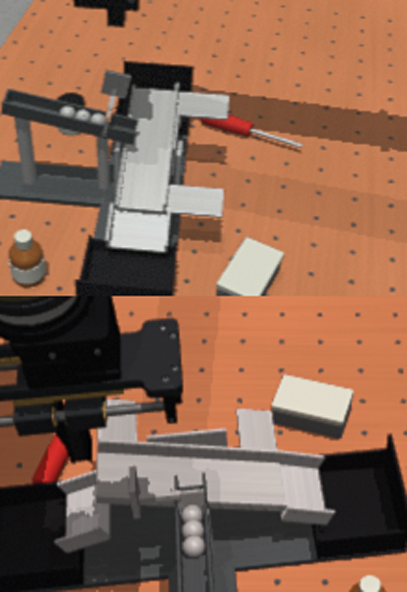

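Gate left rocked over; fingertip (scene crop (80,458)) is right of the tab (133,468) with room to go down.

>>> {"fn": "apply_moves", "kwargs": {"moves": [[0, 0.01, 0.12, 0, 0, 0, 0], [0, 0.01, 0.24, 0, 0, 0, 0], [0, 0.01, 0.36, 0, 0, 0, 0], [0, 0.01, 0.36, 0, 0, 0, 0], [0, 0.01, 0.36, 0, 0, 0, 0]]}}

```text
time_s: 7.6
tool_pos: [0.6771, -0.1431, 0.1473]
tool_rot: [180.0, -0.0, 7.6]
force: [0.3, -0.2, 0.7]
grip_width: 0.0005
grasp_force: 0.0
```

```bash
python3 go.py .043 -.036 .146
python3 - <<'E'
from h import *
a=viewer.read_camera('side')[110:270,200:420,::-1]; b=viewer.read_camera('scene')[130:290,120:340,::-1]
cv2.imwrite('pics/p4.png',cv2.resize(np.vstack([a,b]),None,fx=1.85,fy=1.85,interpolation=cv2.INTER_CUBIC))
E
```

```text
7.6 tcp [ 0.6771 -0.1431  0.1473] F [ 0.3 -0.2  0.7] target [ 0.6707 -0.0901  0.146 ]
shift [ 0.003 -0.267  0.006] turn [ 0.    -0.     0.001] shift in target axes [ 0.003 -0.267  0.006]
```

View pics/p4.png

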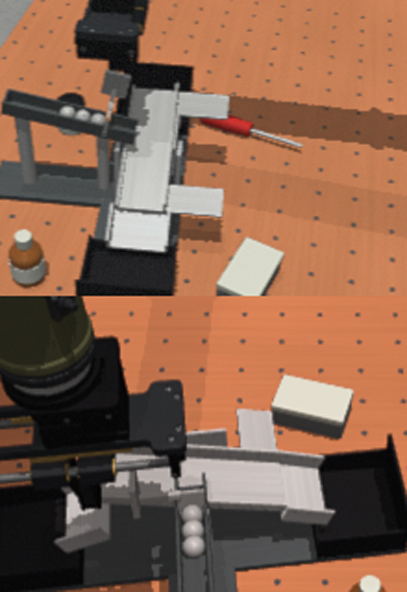

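Fingertip (90,495) is level with and right of the tab (135,490), clear of it. Push left.

>>> {"fn": "apply_moves", "kwargs": {"moves": [[0, -0.04, 0, 0, 0, 0, 0], [0, -0.08, 0, 0, 0, 0, 0], [0, -0.1, 0, 0, 0, 0, 0], [0, -0.12, 0, 0, 0, 0, 0], [0, -0.14, 0, 0, 0, 0, 0], [0, -0.16, 0, 0, 0, 0, 0], [0, -0.18, 0, 0, 0, 0, 0], [0, -0.2, 0, 0, 0, 0, 0], [0, -0.22, 0, 0, 0, 0, 0], [0, -0.24, 0, 0, 0, 0, 0], [0, -0.25, 0, 0, 0, 0, 0], [0, -0.25, 0, 0, 0, 0, 0]]}}

```text
time_s: 8.9
tool_pos: [0.6706, -0.0932, 0.1466]
tool_rot: [-180.0, 0.0, 7.6]
force: [-1.3, 0.4, 0.2]
grip_width: 0.0007
grasp_force: 0.1
```

>>> {"fn": "apply_moves", "kwargs": {"moves": [[0, -0.01, 0, 0, 0, 0, 0], [0, -0.02, 0, 0, 0, 0, 0], [0, -0.03, 0, 0, 0, 0, 0], [0, -0.03, 0, 0, 0, 0, 0]]}}

```text
time_s: 9.3
tool_pos: [0.6698, -0.0877, 0.1465]
tool_rot: [-180.0, 0.0, 7.6]
force: [0.0, -0.4, 0.3]
grip_width: 0.0005
grasp_force: 0.4
```

```bash
python3 go.py .043 -.036 .146
python3 - <<'E'
from h import *
a=viewer.read_camera('side')[110:270,200:420,::-1]; b=viewer.read_camera('scene')[130:290,120:340,::-1]
cv2.imwrite('pics/p5.png',cv2.resize(np.vstack([a,b]),None,fx=1.85,fy=1.85,interpolation=cv2.INTER_CUBIC))
E
```

```text
9.3 tcp [ 0.6698 -0.0877  0.1465] F [ 0.  -0.4  0.3] target [ 0.6707 -0.0901  0.146 ]
shift [0.003 0.013 0.002] turn [-0.     0.     0.001] shift in target axes [0.003 0.013 0.002]
```

View pics/p5.png

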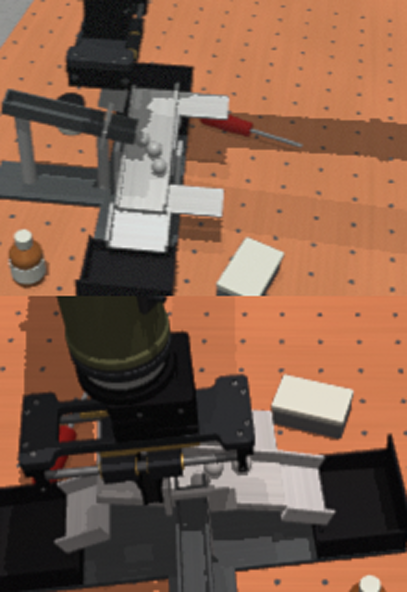

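Balls are out and rolling left on the gate; push on to the shutter's stop.

>>> {"fn": "apply_moves", "kwargs": {"moves": [[0, -0.01, 0, 0, 0, 0, 0], [0, -0.02, 0, 0, 0, 0, 0], [0, -0.025, 0, 0, 0, 0, 0], [0, -0.025, 0, 0, 0, 0, 0]]}}

```text
time_s: 9.8
tool_pos: [0.6694, -0.085, 0.1465]
tool_rot: [179.9, -0.0, 7.5]
force: [1.4, -5.0, 0.4]
grip_width: 0.0005
grasp_force: 2.4
```

>>> {"fn": "apply_moves", "kwargs": {"moves": [[0, -0.01, 0, 0, 0, 0, 0], [0, -0.015, 0, 0, 0, 0, 0], [0, -0.015, 0, 0, 0, 0, 0]]}}

```text
time_s: 10.1
tool_pos: [0.6694, -0.0849, 0.1466]
tool_rot: [179.7, -0.0, 7.4]
force: [2.8, -9.0, -1.2]
grip_width: 0.0004
grasp_force: 4.4
```

>>> {"fn": "apply_moves", "kwargs": {"moves": [[0, 0.05, 0, 0, 0, 0, 0], [0, 0.15, 0, 0, 0, 0, 0], [0, 0.25, 0, 0, 0, 0, 0], [0, 0.25, 0, 0, 0, 0, 0], [0, 0.25, -0.25, 0, 0, 0, 0], [0, 0.4, -0.5, 0, 0, 0, 0], [0, 0.8, -0.5, 0, 0, 0, 0], [0, 1, -0.5, 0, 0, 0, 0], [0, 1, -0.5, 0, 0, 0, 0], [0, 1, -0.5, 0, 0, 0, 0], [0, 1, -0.5, 0, 0, 0, 0], [0, 1, -0.5, 0, 0, 0, 0]]}}

```text
time_s: 11.3
tool_pos: [0.6955, -0.2758, 0.2465]
tool_rot: [-179.9, -0.0, 7.7]
force: [-0.3, 0.4, 0.7]
grip_width: 0.0004
grasp_force: 0.0
```

```bash
python3 go.py .043 -.036 .146
python3 - <<'E'
from h import *
a=viewer.read_camera('side')[130:290,200:420,::-1]; b=viewer.read_camera('scene')[150:310,140:360,::-1]
cv2.imwrite('pics/p6.png',cv2.resize(np.vstack([a,b]),None,fx=1.85,fy=1.85,interpolation=cv2.INTER_CUBIC))
E
```

```text
11.3 tcp [ 0.6955 -0.2758  0.2465] F [-0.3  0.4  0.7] target [ 0.6707 -0.0901  0.146 ]
shift [ 0.001 -0.936  0.504] turn [-0.001 -0.     0.002] shift in target axes [-0.002 -0.937  0.503]
```

View pics/p6.png

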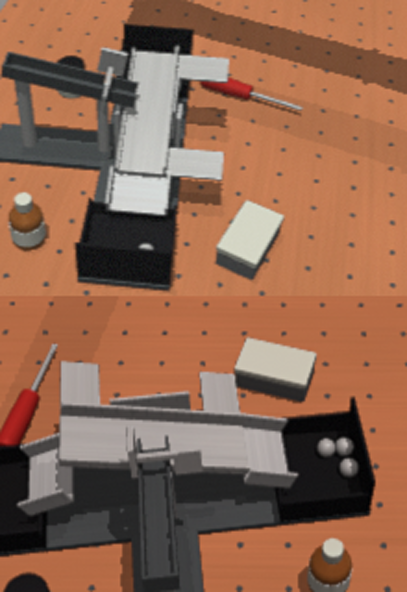

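All three balls are in the left tray (scene crop (326,447), (344,446), (348,466)). The gate is over, the shutter is open, and the vial, jar, screwdriver and slide box look unmoved.

>>> {"fn": "apply_moves", "kwargs": {"moves": [[0, 0, 0, 0, 0, 0, 0], [0, 0, 0, 0, 0, 0, 0], [0, 0, 0, 0, 0, 0, 0], [0, 0, 0, 0, 0, 0, 0], [0, 0, 0, 0, 0, 0, 0]]}}

```text
time_s: 11.9
tool_pos: [0.6951, -0.2785, 0.2465]
tool_rot: [180.0, 0.0, 7.5]
force: [-0.1, 0.2, 0.8]
grip_width: 0.0007
grasp_force: 0.0
```

```bash
python3 -c "
from cell import env
print(env.sign_off())"
```

```text
the job is handed in; nothing more can be done
None
```

The gate was pressed fully over to the left, then the shutter was pushed left to its stop; all three balls are in the left tray, and the job was handed in at about 12 s with the robot clear (no verdict was returned).

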